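Unbar the drawer

ROBOT

A 6-joint arm with a two-finger parallel gripper is mounted at the origin on a cart in front of the work surface, level with it; the furniture and walls round the work are solid. World frame = base frame: x ahead of the robot, y to its left, z up, the work surface at z = 0. Lengths are in m, angles in rad, forces in N, time in s.
With the tool pointing down it reaches from about 0.35 to 0.85 m from the base axis. Payload 8.1 kg.
Tool frame: the origin (TCP) lies at the centre of the arm's flange, where the gripper is bolted on; the fingertips stand 186 mm ahead of it and the grasp point (between the pads) lies 167 mm ahead of it (robot.grasp_offset is the distance from the TCP to the grasp point, in m); z points along the fingers, y is the line along which they close (so a half turn about z gives the same grasp; the last joint's range is limited). The gripper opens to 93 mm and grips with 3 to 60 N. Pads are 15 mm wide; open, the fingers measure 128 mm over their backs; the gripper's body (75 mm by 188 mm) begins 65 mm behind the grasp point.
Start: joints at [-1.319, 0.13, 1.488, -0, 1.523, -0.085], TCP at [0.198, -0.566, 0.405] pointing down, gripper open.
Joint ranges: [-2.96, 2.96], [-0.89, 2.26], [0.02, 2.5], [-1.34, 4.48], [0, 2.73], [-2.66, 2.66]. Speed limits (rad/s): [2.39, 2.39, 2.79, 3.14, 3.14, 3.14].

INTERFACE

Orientations are given as a rotation vector (axis times angle).
In Python, from plant import robot gives the robot as it stands.
- The arm moves only by the tool drive_tool, never from a script. Its argument "moves" is one flat list of numbers, 7 for each row, row after row: the finger opening in mm, from 0 to 93, then the shift along the tool's x, y, z in mm, then the turn, a rotation vector about the tool's x, y, z in degrees. A call has 1 to 8 rows; each row shifts and turns the commanded pose from where the row before left it, along the tool's axes as they then stand; what a row does not reach is not made up. A row lasts 1/10 s, in which the tool goes at most 50 mm and 8.59 degrees, less where a joint would pass 70% of its speed; a pose out of reach is approached as far as the arm can. A call is refused whole if a number of a shift passes 50 or a number of a turn 8.59, either way. A call with a gripper value outside its range is refused whole. The fingers move at their own pace and stop on an object; "grip_force" is the grip in N (left out, the last holds). Time passes only in rows, so rows that do not move let the fingers close. It gives the time, the measured TCP pose, the force, the opening and the grip force at its end, in the units of the state.
- robot.read_state(): the state, without advancing time (a new reading comes with each control period).
- robot.read_camera(name): name is "side" or "top" or "wrist"; returns a dict with "color" (384x512x3 uint8, red, green, blue), "depth" (384x512 float32, m along the optical axis (not along the pixel's ray), 0 where there is no reading), "mtx" (3x3 intrinsics, pixels), "dist_coeffs" ([k1, k2, p1, p2, k3] as OpenCV has them; the pictures are not rectified), "R" (3x3) and "t" (3): a world point X has camera coordinates R X + t. Camera axes: x right, y down, z forward; pixel columns grow to the right and rows downward; lengths in m; the calibration is good to about 2 mm. A picture is of the moment at which its call begins.
- robot.close_job(): hands the job in; it is judged then, once.
The state is a dict: "t": time; "q": joint angles; "dq": joint speeds; "joint_torque": joint torques, N m; "tool_pos": TCP position; "orientation": TCP orientation; "force": force on the tool from outside, world axes, zero at the start; "wrist_torque": the same for the moment, N m; "opening": finger opening in m; "gripper_force": force on a finger pad.
Only numpy, scipy, OpenCV 4.12 (cv2) and the standard library are available. Lean on these libraries where they do the work, as an engineer would, in place of code of your own. Each camera call takes 0.05 s, during which the arm holds its last target. There are 200 camera calls.

TASK

Unbar and open the little wooden drawer. The steel bar across its front is pushed home to one side and held by a headed stud in a keyhole slot that you cannot see: slide the bar along its brackets towards the robot's right, feeling for the place where it comes free, lift it level straight up out of both U brackets, and lay it gently in the two notches of the wooden rest on the left, handle up. Then pull the drawer fully open, and leave the loose things on the board where they are.

Things in the scene. Friction and masses are not known exactly. Their poses are not given: they have to be found in the camera images.
- stand: Fixed drawer stand, dark wood, on the board, base 186 x 190 x 10 mm. Origin: on its underside, below the middle of the bed the bar lies in. x points from the bar to the drawer (away from the robot at yaw 0), y along the bar, z up. Behind the bar the drawer housing: x 26 to 150, y -70 to 70, to z 66 mm; a cover over its back half (x 90 to 150) to z 72 mm.
- bracket_left (a point): Middle of the floor of the left (+y) steel U bracket of the stand, at stand y +72, z 32 mm; axes as the stand. The bracket is open at the top, 12 mm long along y, 34 mm wide inside, its walls rise 28 mm above this point (to z 60). The right bracket is the same at stand y -72 mm.
- bed (a point): Middle of the bar's bed (stand x 0, y 0, z 32 mm). Below it a steel lock block with a keyhole slot along y holds the bar's stud. The bar starts pushed home to +y, its middle 17 to 20 mm from here. The opening that lets the stud out is centred 9 to 37 mm from there towards -y, out of sight, 4 mm to spare each way; elsewhere the bar rises only about 3 mm. Slot end stop: bar's middle at y -29 mm.
- bar: Loose flat steel locking bar 30 x 200 x 14 mm, 0.25 to 0.45 kg. Origin: middle of its underside; y along it, z up. Wooden bridge handle on top, on two posts at y +-25 mm. Below its middle a stud: neck 8 x 8, head 24 (x) x 10 (y) x 6 mm, reaching 17 mm below the origin. Starts in the brackets, origin 32 mm above the board.
- bar_handle (a point): Middle of the handle's grip piece, 54 mm above the bar's origin, axes as the bar. Grip piece: 14 mm thick (x), 70 mm long (y), 16 mm high; grip it across x. At the start it is 86 mm above the board; the drawer's front behind it reaches 62 mm above the board.
- rest: Fixed wooden rest on the board, base 70 x 150 x 10 mm; origin: middle of its underside, z up. Two uprights at y +-60 mm, each with a notch open at the top for the bar lying along y (either way round): floor at z 38 mm, 40 mm wide, cheeks to z 53 mm, sloping lead-ins to about z 59 mm. The bar lying in it has its origin at z 38 mm.
- drawer (a joint): Drawer travel in m: 0 shut, 0.07 fully open; slides along the stand's -x (towards the robot), over the lock block and between the U brackets. Friction about 2 N; the bar in its brackets blocks it.
- drawer_front (a point): Middle of the top edge of the drawer's front panel, axes as the stand; panel 10 mm thick (x), 124 mm wide (y), from 36 to 62 mm above the board. The drawer behind it is open at the top, floor 40 mm above the board, its front 60 mm clear. The panel can be pinched from above or hooked from behind.
- ink_jar: Loose black ink jar, 32 mm across, 45 mm high, origin at its underside; a bystander.
- tin_grey_round: Loose round grey tin, 36 mm across, 19 mm high, origin at its underside; a bystander.
- pocket_watch: Loose pocket watch lying flat, 64 x 46 x 12 mm, origin at its underside; a bystander.
- dial: Loose watch dial on a round steel base, 36 mm across, 8 mm high, origin at its underside; a bystander.
- board_top (a point): A fixed wooden work board on legs carries everything of this task; its top is level at z 92 mm in the world. This point: on its top, in the middle of the main part (360 x 450 mm).

How it is judged:
By the outcome, as a careful person would: the job done as asked, in the order asked, and still so for the second after the job is handed in, with the robot touching nothing.
It also fails if it takes over 51 s, if anything falls off the work surface, if the arm or the gripper's body presses on something with over 40 N, if the wrist force passes 120 N, or if a joint passes its speed limit or range.

## Working session

There is one attempt and no reset: what is moved stays moved. The work goes in short steps, Python scripts to look and compute and a tool call to move; the robot and the scene stay as the last step left them, time stands still between calls to the robot, and variables do not carry over. Pictures are saved under pics/ and viewed, at most 10 in all, crops included, and the job is handed in when it is done.

Besides the shell and the picture viewer there is one more tool, called as name(argument=value, ...) on one line, values as JSON. drive_tool: Moves the arm, as the interface text tells. Its arguments: {"type":"object","properties":{"moves":{"type":"array","items":{"type":"number"}},"grip_force":{"type":"number"}},"required":["moves"]}

```bash
mkdir -p pics; ls
cat > h.py <<'E'
import numpy as np,cv2,pickle
from plant import robot
from scipy.spatial.transform import Rotation as Ro
def grab(n):
    c=robot.read_camera(n); pickle.dump(c,open(f'pics/{n}.pkl','wb')); return c
def load(n): return pickle.load(open(f'pics/{n}.pkl','rb'))
def ray(c,uv,z):
    p=cv2.undistortPoints(np.array(uv,float).reshape(-1,1,2),c['mtx'],c['dist_coeffs']).reshape(-1,2)
    R=np.array(c['R']);o=-R.T@np.array(c['t']).ravel()
    d=np.c_[p,np.ones(len(p))]@R
    return o+d*((z-o[2])/d[:,2])[:,None]
def cloud(c):
    h,w=c['depth'].shape
    u,v=np.meshgrid(np.arange(w),np.arange(h))
    p=cv2.undistortPoints(np.stack([u,v],-1).reshape(-1,1,2).astype(float),c['mtx'],c['dist_coeffs']).reshape(-1,2)
    d=c['depth'].reshape(-1,1); X=(np.c_[p,np.ones(len(p))]*d-np.array(c['t']).ravel())@np.array(c['R'])
    X[d[:,0]==0]=np.nan
    return X.reshape(h,w,3)
E
python3 - <<'E'
from h import *
s=robot.read_state()
print({k:np.round(v,3) for k,v in s.items()})
a=grab('top');b=grab('side')
cv2.imwrite('pics/a.png',a['color'][:,:,::-1]);cv2.imwrite('pics/b.png',b['color'][:,:,::-1])
E
```

```text
pics
{'t': np.float64(0.0), 'q': array([-1.319,  0.131,  1.489,  0.   ,  1.523, -0.085]), 'dq': array([-0.001, -0.001,  0.002,  0.001, -0.001,  0.   ]), 'joint_torque': array([ 2.0000e-03, -5.5984e+01, -4.9176e+01,  7.7000e-02,  3.5000e-02,
       -0.0000e+00]), 'tool_pos': array([ 0.198, -0.566,  0.404]), 'orientation': array([-3.095, -0.526,  0.   ]), 'force': array([0.006, 0.275, 0.34 ]), 'wrist_torque': array([-0.05 ,  0.01 , -0.033]), 'gripper_force': np.float64(0.0), 'opening': np.float64(0.093)}
```

View pics/a.png

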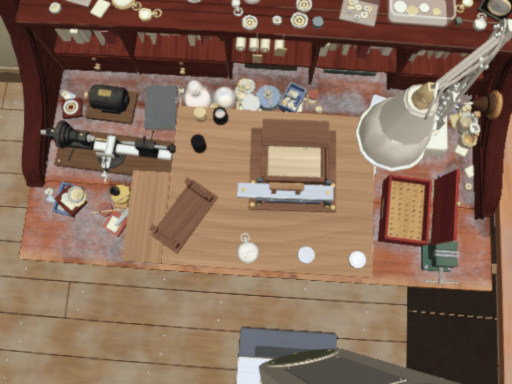

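View pics/b.png

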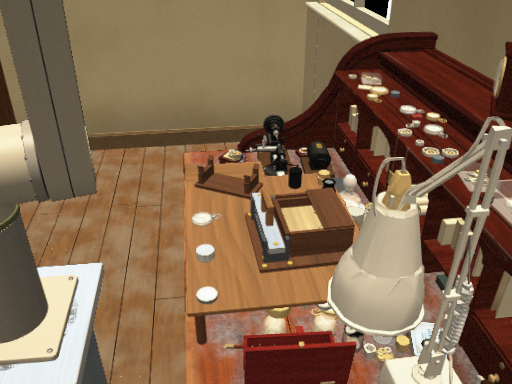

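The top view shows the bar at about (286,192) with its handle at (288,186), the drawer at (296,160) and the tilted rest at (184,215). The bystanders are the jar (198,143), watch (248,250), two discs (306,255) and (357,259).

Run:
```python
from h import *
c=load('top');X=cloud(c)
def roi(u0,u1,v0,v1,z0,z1,name):
    P=X[v0:v1,u0:u1].reshape(-1,3);m=(P[:,2]>z0)&(P[:,2]<z1);P=P[m]
    (cx,cy),(w,h),a=cv2.minAreaRect(P[:,:2].astype(np.float32))
    print(name,len(P),'c',np.round([cx,cy],4),'wh',np.round([w,h],4),'a',round(a,1),'mean',P.mean(0).round(4),'z',np.percentile(P[:,2],[5,50,95]).round(4));return P
roi(180,370,120,260,0.08,0.1,'board')
roi(225,345,175,215,0.128,0.146,'bar')
roi(265,310,172,200,0.165,0.2,'handle')
roi(240,345,110,180,0.140,0.175,'housing')
roi(240,345,110,152,0.160,0.175,'cover')
roi(240,345,110,215,0.098,0.175,'standall')
roi(145,222,175,255,0.097,0.170,'restall')
roi(145,222,175,255,0.12,0.170,'uprights')
roi(145,222,175,255,0.097,0.110,'restbase')
roi(185,212,130,160,0.11,0.15,'jar');roi(232,262,230,268,0.096,0.12,'watch');roi(295,318,243,268,0.096,0.12,'tin/dial');roi(345,370,248,272,0.096,0.12,'d2')
# ray checks: bar colour mask
hsv=cv2.cvtColor(c['color'],cv2.COLOR_RGB2HSV)
m=((hsv[:,:,1]<70)&(hsv[:,:,2]>120)).astype(np.uint8);m[:175]=0;m[215:]=0;m[:,:228]=0;m[:,345:]=0
vs,us=np.nonzero(m);P=ray(c,np.c_[us,vs],0.138)
print('barmask',cv2.minAreaRect(P[:,:2].astype(np.float32)),us.min(),us.max())
```

```text
board 16368 c [0.5241 0.1034] wh [0.3165 0.4255] a 3.8 mean [0.4978 0.1077 0.0926] z [0.0894 0.0925 0.0961]
bar 1342 c [0.5135 0.0809] wh [0.0627 0.198 ] a 1.9 mean [0.5075 0.0775 0.1379] z [0.1321 0.1381 0.1418]
handle 284 c [0.5063 0.0798] wh [0.0142 0.0681] a 2.1 mean [0.5051 0.08   0.1846] z [0.1752 0.1857 0.1887]
housing 2431 c [0.592  0.0691] wh [0.1317 0.1437] a 1.8 mean [0.6072 0.0666 0.1619] z [0.152  0.1638 0.1671]
cover 1798 c [0.6232 0.0661] wh [0.0722 0.1371] a 3.6 mean [0.6262 0.067  0.1646] z [0.162  0.1646 0.1673]
standall 7487 c [0.5806 0.068 ] wh [0.2193 0.2159] a 0.1 mean [0.5628 0.0686 0.1359] z [0.101  0.1361 0.166 ]
restall 2331 c [0.4514 0.2958] wh [0.1686 0.1659] a 5.4 mean [0.4455 0.2922 0.1082] z [0.0993 0.1027 0.1451]
uprights 402 c [0.4468 0.2923] wh [0.064  0.1324] a 59.3 mean [0.4483 0.2926 0.1367] z [0.1265 0.132  0.152 ]
restbase 1906 c [0.4514 0.2958] wh [0.1686 0.1659] a 5.4 mean [0.4447 0.2925 0.1022] z [0.099  0.1021 0.1052]
jar 210 c [0.6049 0.2735] wh [0.0303 0.0301] a 86.3 mean [0.6025 0.2727 0.1342] z [0.1143 0.1369 0.1399]
watch 410 c [0.3849 0.1557] wh [0.0787 0.053 ] a 3.8 mean [0.3813 0.1508 0.1023] z [0.0974 0.1026 0.106 ]
tin/dial 218 c [0.3832 0.0269] wh [0.0368 0.0392] a 34.4 mean [0.3794 0.0291 0.1104] z [0.1015 0.111  0.1137]
d2 236 c [ 0.3758 -0.0781] wh [0.0384 0.0416] a 4.5 mean [ 0.3772 -0.0803  0.0998] z [0.0967 0.0997 0.1031]
barmask ((0.5124721527099609, 0.0810219794511795), (0.05593891814351082, 0.2014501988887787), 3.837108612060547) 237 333
```

Run:
```python
from h import *
for n in('top','side'):
    P=cloud(load(n)).reshape(-1,3)
    m=(P[:,2]>0.21)&(P[:,0]>0.25)&(P[:,0]<0.85)&(P[:,1]>-0.45)&(P[:,1]<0.5);Q=P[m]
    for y in np.arange(-.45,.5,.05):
        q=Q[(Q[:,1]>=y)&(Q[:,1]<y+.05)]
        if len(q)>15: print(n,round(y,2),len(q),np.percentile(q[:,0],[1,50]).round(3),np.percentile(q[:,2],[2,98]).round(3))
```

```text
top -0.4 54 [0.796 0.8  ] [0.239 0.262]
top -0.35 234 [0.796 0.808] [0.24  0.263]
top -0.3 856 [0.699 0.814] [0.217 0.345]
top -0.25 2174 [0.679 0.723] [0.218 0.457]
top -0.2 1944 [0.606 0.685] [0.217 0.376]
top -0.15 2701 [0.607 0.654] [0.214 0.355]
top -0.1 775 [0.795 0.819] [0.24  0.292]
top -0.05 793 [0.795 0.819] [0.241 0.282]
top -0.0 739 [0.795 0.814] [0.24  0.274]
top 0.05 741 [0.795 0.815] [0.242 0.27 ]
top 0.1 743 [0.792 0.815] [0.215 0.268]
top 0.15 725 [0.795 0.815] [0.241 0.27 ]
top 0.2 762 [0.795 0.817] [0.24  0.272]
top 0.25 725 [0.795 0.816] [0.24  0.263]
top 0.3 715 [0.795 0.817] [0.24  0.263]
top 0.35 712 [0.796 0.812] [0.24  0.276]
top 0.4 767 [0.795 0.819] [0.24  0.275]
top 0.45 698 [0.795 0.816] [0.241 0.268]
side -0.3 1249 [0.698 0.717] [0.211 0.441]
side -0.25 3614 [0.651 0.715] [0.214 0.458]
side -0.2 5923 [0.608 0.653] [0.213 0.364]
side -0.15 1100 [0.605 0.655] [0.213 0.374]
side -0.1 625 [0.794 0.807] [0.237 0.279]
side -0.05 432 [0.795 0.818] [0.212 0.279]
side -0.0 412 [0.795 0.81 ] [0.213 0.272]
side 0.05 452 [0.795 0.811] [0.213 0.268]
side 0.1 364 [0.792 0.808] [0.237 0.267]
side 0.15 381 [0.791 0.81 ] [0.215 0.268]
side 0.2 319 [0.795 0.816] [0.212 0.273]
side 0.25 275 [0.796 0.812] [0.212 0.261]
side 0.3 232 [0.796 0.813] [0.237 0.262]
side 0.35 265 [0.796 0.814] [0.237 0.275]
side 0.4 197 [0.796 0.814] [0.212 0.272]
side 0.45 187 [0.795 0.814] [0.212 0.269]
```

drive_tool(moves=[93, 31.5, -31.7, 0, 0, 0, 0, 93, 31.5, -31.7, 0, 0, 0, 0, 93, 31.5, -31.7, 0, 0, 0, 0, 93, 31.5, -31.7, 0, 0, 0, 0])

```text
t: 0.5
tool_pos: [0.2756, -0.4034, 0.4041]
orientation: [-3.096, -0.525, 0.0]
force: [0.6, 0.2, 0.3]
opening: 0.0928
gripper_force: 0.0
```

drive_tool(moves=[93, 31.5, -31.7, 0, 0, 0, 0, 93, 31.5, -31.7, 0, 0, 0, 0, 93, 31.5, -31.7, 0, 0, 0, 0, 93, 31.5, -31.7, 0, 0, 0, 0, 93, 31.5, -31.7, 0, 0, 0, 0, 93, 31.5, -31.7, 0, 0, 0, 0, 93, 31.5, -31.7, 0, 0, 0, 0, 93, 31.5, -31.7, 0, 0, 0, 0])

```text
t: 1.3
tool_pos: [0.4296, -0.0805, 0.4046]
orientation: [3.097, 0.526, -0.0]
force: [1.0, -0.5, 0.5]
opening: 0.0926
gripper_force: 0.0
```

drive_tool(moves=[93, 31.5, -31.7, 0, 0, 0, 0, 93, 31.5, -31.7, 0, 0, 0, 0, 93, 31.5, -31.7, 0, 0, 0, 0, 93, 31.5, -31.7, 0, 0, 0, 0, 93, 0, 0, 0, 0, 0, -8.3, 93, 0, 0, 0, 0, 0, -8.3, 93, 0, 0, 0, 0, 0, -8.3, 93, 0, 0, 0, 0, 0, -8.3])

```text
t: 2.1
tool_pos: [0.5062, 0.0792, 0.4041]
orientation: [-2.813, -1.398, 0.002]
force: [0.1, 0.6, -0.3]
opening: 0.0931
gripper_force: 0.0
```

drive_tool(moves=[93, 0, 0, 0, 0, 0, -8.3, 93, 0, 0, 0, 0, 0, -8.3, 93, 0, 0, 0, 0, 0, -8.3, 93, 0, 0, 0, 0, 0, -8.3, 50, 0, 0, 0, 0, 0, -8.3, 50, 0, 0, 0, 0, 0, 0])

```text
t: 2.7
tool_pos: [0.5062, 0.079, 0.4043]
orientation: [-2.139, -2.3, 0.001]
force: [0.0, -0.3, -0.2]
opening: 0.0812
gripper_force: 0.0
```

```bash
cat >> h.py <<'E'
def rect(X,u0,u1,v0,v1,z0,z1,name):
    P=X[v0:v1,u0:u1].reshape(-1,3);P=P[(P[:,2]>z0)&(P[:,2]<z1)]
    (cx,cy),(w,h),a=cv2.minAreaRect(P[:,:2].astype(np.float32))
    print(name,len(P),'c',np.round([cx,cy],4),'wh',np.round([w,h],4),'a',round(a,2),'med',np.median(P,0).round(4));return P
def st():
    s=robot.read_state();R=Ro.from_rotvec(s['orientation']).as_matrix()
    print('t',s['t'],'pos',s['tool_pos'].round(4),'xang',round(np.degrees(np.arctan2(R[1,0],R[0,0])),2),'F',np.round(s['force'],1),'M',np.round(s['wrist_torque'],2),'open',round(s['opening'],4),'q',np.round(s['q'],2));return s,R
E
python3 - <<'E'
from h import *
st()
c=grab('wrist');cv2.imwrite('pics/w1.png',c['color'][:,:,::-1]);X=cloud(c)
rect(X,0,512,0,384,.17,.2,'handle');rect(X,0,512,0,384,.132,.142,'bar')
E
```

```text
t 2.7 pos [0.5062 0.079  0.4043] xang 94.14 F [ 0.  -0.3 -0.2] M [-0.03 -0.08 -0.02] open 0.0812 q [ 0.05 -0.11  1.73  0.    1.52 -0.02]
handle 2356 c [0.5036 0.0805] wh [0.014 0.07 ] a 1.81 med [0.5037 0.0844 0.1856]
bar 10942 c [0.567  0.0956] wh [0.1659 0.1708] a 0.11 med [0.5143 0.1025 0.1373]
```

View pics/w1.png

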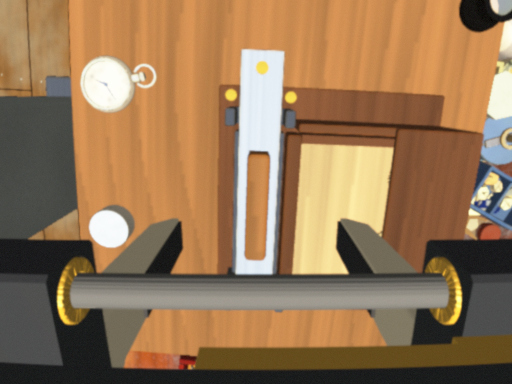

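The handle is at columns 247–270, rows 150–260, in view and centred between the fingers, so I turn +2.3° and descend.

drive_tool(moves=[50, 1.5, -2.6, 0, 0, 0, 2.3, 50, 0, 0, 0, 0, 0, 0, 50, 0, 0, 18, 0, 0, 0, 50, 0, 0, 18, 0, 0, 0, 50, 0, 0, 18, 0, 0, 0, 50, 0, 0, 0, 0, 0, 0])

```text
t: 3.35
tool_pos: [0.5027, 0.0802, 0.3478]
orientation: [-2.188, -2.25, 0.006]
force: [-0.4, -0.0, 0.2]
opening: 0.0501
gripper_force: 0.0
```

drive_tool(moves=[0, 0, 0, 0, 0, 0, 0, 0, 0, 0, 0, 0, 0, 0, 0, 0, 0, 0, 0, 0, 0, 0, 0, 0, 0, 0, 0, 0, 0, 0, 0, 0, 0, 0, 0, 0, 0, 0, 0, 0, 0, 0], grip_force=35)

```text
t: 3.95
tool_pos: [0.5039, 0.0803, 0.3512]
orientation: [2.188, 2.254, 0.001]
force: [0.8, 0.3, 2.3]
opening: 0.0141
gripper_force: 35.0
```

```bash
python3 -c "
from h import *
st()"
```

```text
t 3.95 pos [0.5039 0.0803 0.3512] xang 91.7 F [0.8 0.3 2.3] M [-0.08 -0.18  0.01] open 0.0141 q [ 0.06 -0.08  1.8  -0.    1.42  0.03]
```

drive_tool(moves=[0, 0, 0, -1.5, 0, 0, 0, 0, 0, 0, -1.5, 0, 0, 0, 0, 0, 0, 0, 0, 0, 0])

```text
t: 4.25
tool_pos: [0.5035, 0.0803, 0.3534]
orientation: [-2.188, -2.254, 0.001]
force: [0.8, -0.3, -3.1]
opening: 0.0138
gripper_force: 35.0
```

drive_tool(moves=[0, 0, 0, -1.5, 0, 0, 0, 0, 0, 0, 0, 0, 0, 0])

```text
t: 4.45
tool_pos: [0.5034, 0.0803, 0.3543]
orientation: [-2.188, -2.253, 0.002]
force: [1.6, 0.4, -9.5]
opening: 0.0133
gripper_force: 35.0
```

```bash
python3 -c "
from h import *
st()"
```

```text
t 4.45 pos [0.5034 0.0803 0.3543] xang 91.7 F [ 1.6  0.4 -9.5] M [-0.01 -0.27 -0.01] open 0.0133 q [ 0.06 -0.09  1.8   0.    1.43  0.03]
```

drive_tool(moves=[0, -2, 0, -0.5, 0, 0, 0, 0, -2, 0, -0.5, 0, 0, 0, 0, 0, 0, 0, 0, 0, 0])

```text
t: 4.75
tool_pos: [0.5032, 0.0769, 0.3544]
orientation: [-2.185, -2.252, 0.0]
force: [2.7, 5.7, -17.0]
opening: 0.0138
gripper_force: 35.0
```

drive_tool(moves=[0, -1.5, 0, 0, 0, 0, 0, 0, -1.5, 0, 0, 0, 0, 0, 0, 0, 0, 0, 0, 0, 0])

```text
t: 5.05
tool_pos: [0.5031, 0.074, 0.3544]
orientation: [-2.185, -2.252, 0.001]
force: [0.9, 6.3, -15.9]
opening: 0.0136
gripper_force: 35.0
```

drive_tool(moves=[0, -2, 0, 0, 0, 0, 0, 0, -2, 0, 0, 0, 0, 0, 0, 0, 0, 0, 0, 0, 0])

```text
t: 5.35
tool_pos: [0.5032, 0.0698, 0.3545]
orientation: [-2.185, -2.252, 0.002]
force: [0.1, 5.2, -14.3]
opening: 0.0136
gripper_force: 35.0
```

drive_tool(moves=[0, -2, 0, 0, 0, 0, 0, 0, -2, 0, 0, 0, 0, 0, 0, 0, 0, 0, 0, 0, 0])

```text
t: 5.65
tool_pos: [0.5044, 0.0649, 0.357]
orientation: [2.188, 2.253, 0.001]
force: [-0.6, -0.8, -3.9]
opening: 0.0139
gripper_force: 35.0
```

Force dropped to the bar's weight and z rose, so the bar is free. I go 2 mm on to centre it, then lift.

drive_tool(moves=[0, -1.5, 0, 0, 0, 0, 0, 0, 0, 0, -3, 0, 0, 0, 0, 0, 0, -4, 0, 0, 0, 0, 0, 0, 0, 0, 0, 0])

```text
t: 6.05
tool_pos: [0.5045, 0.0638, 0.3644]
orientation: [2.188, 2.253, 0.002]
force: [0.6, -0.0, -3.2]
opening: 0.0135
gripper_force: 35.0
```

drive_tool(moves=[0, 0, 0, -6, 0, 0, 0, 0, 0, 0, -8, 0, 0, 0, 0, 0, 0, -8, 0, 0, 0, 0, 0, 0, -10, 0, 0, 0, 0, 0, 0, -15, 0, 0, 0, 0, 0, 0, -15, 0, 0, 0, 0, 0, 0, -15, 0, 0, 0, 0, 0, 0, 0, 0, 0, 0])

```text
t: 6.85
tool_pos: [0.5048, 0.0638, 0.4439]
orientation: [2.186, 2.251, 0.006]
force: [0.2, -0.2, -3.1]
opening: 0.0137
gripper_force: 35.0
```

Run:
```python
from h import *
s,R=st()
c=grab('wrist');cv2.imwrite('pics/w2.png',c['color'][:,:,::-1]);X=cloud(c)
z=s['tool_pos'][2]
P=X[...,2];print(np.nanmedian(P))
rect(X,0,512,0,384,z-.167+.003-.0,z-.15,'handle')
c=grab('top');X=cloud(c)
P=X[150:270,130:235].reshape(-1,3)
for z0,z1 in((.097,.108),(.122,.136),(.138,.149),(.142,.16)):
    m=(P[:,2]>z0)&(P[:,2]<z1);Q=P[m]; print(z0,len(Q),cv2.minAreaRect(Q[:,:2].astype(np.float32)),Q.mean(0).round(4))
hsv=cv2.cvtColor(c['color'],cv2.COLOR_RGB2HSV)
cv2.imwrite('pics/t2.png',cv2.resize(c['color'][150:280,130:350,::-1],None,fx=3.5,fy=3.5,interpolation=cv2.INTER_CUBIC))
```

```text
t 6.85 pos [0.5048 0.0638 0.4439] xang 91.7 F [ 0.2 -0.2 -3.1] M [-0.05 -0.13  0.02] open 0.0137 q [ 0.02 -0.13  1.68 -0.    1.59 -0.  ]
0.1022016959294059
handle 782 c [0.5043 0.0749] wh [0.0367 0.0364] a 45.68 med [0.5043 0.0716 0.2852]
0.097 2008 ((0.46878957748413086, 0.30476757884025574), (0.25333866477012634, 0.213417187333107), 1.3453253507614136) [0.4509 0.2954 0.1021]
0.122 261 ((0.4880286455154419, 0.29774942994117737), (0.21667595207691193, 0.12562641501426697), 12.173270225524902) [0.4575 0.2961 0.1299]
0.138 86 ((0.4747859835624695, 0.28954005241394043), (0.09953215718269348, 0.19861598312854767), 83.8360824584961) [0.4514 0.2964 0.1452]
0.142 142 ((0.446602463722229, 0.29220131039619446), (0.06508130580186844, 0.13202045857906342), 59.151222229003906) [0.4483 0.2953 0.1486]
```

View pics/t2.png

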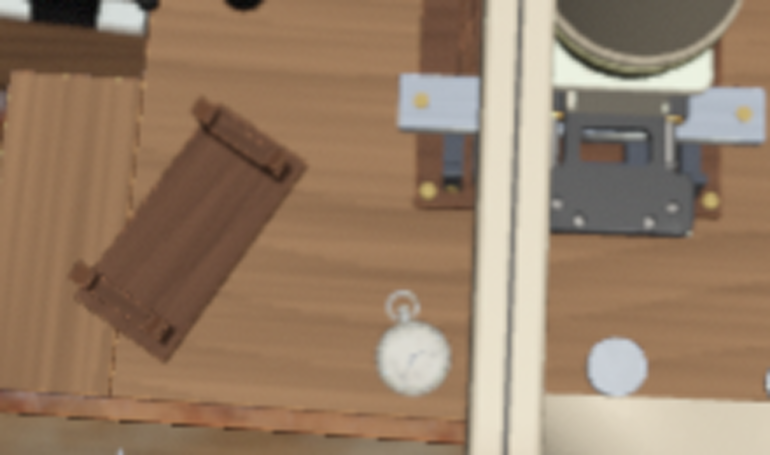

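Rest in the crop: the cheeks of its two uprights are near (245,135) and (125,305). Bar is level and out of the brackets. I carry it across now.

drive_tool(moves=[0, 30, -6.4, 0, 0, 0, 0, 0, 40, -9, 0, 0, 0, 0, 0, 40, -9, 0, 0, 0, 0, 0, 40, -9, 0, 0, 0, 0, 0, 40, -9, 0, 0, 0, 0, 0, 40, -9, 0, 0, 0, 0, 0, 0, 0, 0, 0, 0, -8.2, 0, 0, 0, 0, 0, 0, -8.2])

```text
t: 7.75
tool_pos: [0.4451, 0.2935, 0.4387]
orientation: [-1.833, -2.55, 0.003]
force: [-0.4, -0.4, -3.2]
opening: 0.014
gripper_force: 35.0
```

drive_tool(moves=[0, 0, 0, 0, 0, 0, -8.2, 0, 0, 0, 0, 0, 0, -8.2, 0, 0, 0, 0, 0, 0, -8.2, 0, 0, 0, 0, 0, 0, -8.2, 0, 0, 0, 0, 0, 0, -8.2, 0, 0, 0, 0, 0, 0, 0])

```text
t: 8.35
tool_pos: [0.4458, 0.2921, 0.439]
orientation: [-0.833, -3.028, 0.002]
force: [0.6, -0.7, -3.3]
opening: 0.0135
gripper_force: 35.0
```

Run:
```python
from h import *
s,R=st()
c=grab('wrist');cv2.imwrite('pics/w3.png',c['color'][:,:,::-1]);X=cloud(c)
P=X.reshape(-1,3)
rect(X,0,512,0,384,.139,.155,'cheeks')
rect(X,0,512,0,384,.098,.107,'base')
rect(X,0,512,0,384,.215,.26,'bar')
```

```text
t 8.35 pos [0.4458 0.2921 0.439 ] xang 149.24 F [ 0.6 -0.7 -3.3] M [-0.01 -0.13 -0.05] open 0.0135 q [ 0.48 -0.06  1.62 -0.    1.58 -0.55]
cheeks 569 c [0.4773 0.3606] wh [0.2437 0.0458] a 23.72 med [0.4032 0.3435 0.1483]
base 6291 c [0.4547 0.2464] wh [0.5315 0.2035] a 76.54 med [0.4386 0.2681 0.102 ]
bar 9861 c [0.4424 0.292 ] wh [0.0371 0.1998] a 57.0 med [0.3979 0.3185 0.2272]
```

View pics/w3.png

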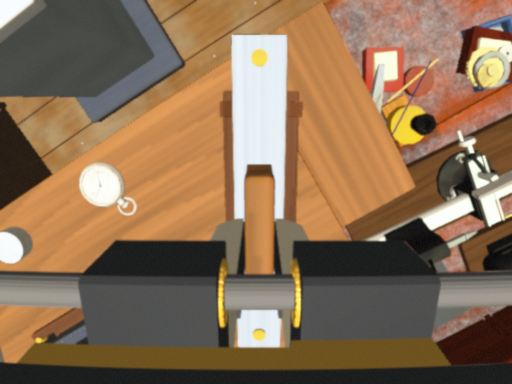

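Run:
```python
from h import *
s,R=st();c=load('wrist');T=s['tool_pos']
for n,uv,z in(('cheek',[(220,103),(302,103)],.148),('cheek2',[(224,150),(300,150)],.102),('base',[(227,205),(297,205)],.102),('bar',[(233,60),(286,60)],.226),('bar2',[(237,345),(281,345)],.226),('bar ends',[(259,35),(259,345)],.226)):
    p=ray(c,uv,z);q=(p-T)@R;print(n,p.round(4).tolist(),(q*1000).round(1).tolist(),'mid',(q.mean(0)*1000).round(1))
```

```text
t 8.4 pos [0.4458 0.2921 0.4391] xang 148.92 F [-0.6 -0.  -3.9] M [ 0.   -0.09 -0.06] open 0.0135 q [ 0.48 -0.06  1.62  0.    1.58 -0.54]
cheek [[0.3724, 0.2983, 0.148], [0.4051, 0.3532, 0.148]] [[65.8, -32.1, 291.3], [66.2, 31.8, 291.2]] mid [ 6.600e+01 -2.000e-01  2.912e+02]
cheek2 [[0.4085, 0.2737, 0.102], [0.445, 0.3352, 0.102]] [[22.2, -34.5, 337.2], [22.6, 37.0, 337.1]] mid [ 22.4   1.3 337.2]
base [[0.4558, 0.2474, 0.102], [0.4909, 0.3063, 0.102]] [[-32.0, -32.6, 337.2], [-31.6, 36.0, 337.1]] mid [-31.8   1.7 337.1]
bar [[0.3607, 0.3245, 0.226], [0.3753, 0.3491, 0.226]] [[89.5, -15.8, 213.3], [89.6, 12.8, 213.2]] mid [ 89.6  -1.5 213.2]
bar2 [[0.5163, 0.2308, 0.226], [0.5316, 0.2565, 0.226]] [[-92.2, -15.8, 213.1], [-92.0, 14.1, 213.0]] mid [-92.1  -0.8 213.1]
bar ends [[0.3569, 0.3431, 0.226], [0.5239, 0.2436, 0.226]] [[102.3, -1.9, 213.2], [-92.1, -0.8, 213.1]] mid [  5.1  -1.4 213.2]
```

drive_tool(moves=[0, 0, 2, 10, 0, 0, 0, 0, 0, 0, 15, 0, 0, 0, 0, 0, 0, 15, 0, 0, 0, 0, 0, 0, 15, 0, 0, 0, 0, 0, 0, 8, 0, 0, 0, 0, 0, 0, 5, 0, 0, 0, 0, 0, 0, 0, 0, 0, 0])

```text
t: 9.1
tool_pos: [0.4468, 0.2938, 0.3713]
orientation: [-0.837, -3.027, 0.001]
force: [-0.4, -0.8, -3.7]
opening: 0.0137
gripper_force: 35.0
```

drive_tool(moves=[0, 0, 0, 4, 0, 0, 0, 0, 0, 0, 4, 0, 0, 0, 0, 0, 0, 3, 0, 0, 0, 0, 0, 0, 0, 0, 0, 0])

```text
t: 9.5
tool_pos: [0.4469, 0.2938, 0.3608]
orientation: [-0.837, -3.028, 0.001]
force: [0.7, 0.1, -4.2]
opening: 0.0138
gripper_force: 35.0
```

drive_tool(moves=[0, 0, 0, 1.5, 0, 0, 0, 0, 0, 0, 1, 0, 0, 0, 0, 0, 0, 0.5, 0, 0, 0, 0, 0, 0, 0, 0, 0, 0])

```text
t: 9.9
tool_pos: [0.4471, 0.294, 0.3589]
orientation: [0.837, 3.028, 0.001]
force: [-1.8, -0.1, 0.8]
opening: 0.0138
gripper_force: 35.0
```

drive_tool(moves=[0, 0, 0, 0.7, 0, 0, 0, 0, 0, 0, 0, 0, 0, 0])

```text
t: 10.1
tool_pos: [0.447, 0.2941, 0.3582]
orientation: [0.837, 3.028, 0.001]
force: [-3.5, 1.8, 4.1]
opening: 0.0139
gripper_force: 35.0
```

Run:
```python
from h import *
s,R=st()
c=grab('wrist');X=cloud(c);cv2.imwrite('pics/w4.png',c['color'][:,:,::-1])
T=s['tool_pos'];Q=(X-T)@R*1000
for lo,hi in((-99,-70),(30,50),(50,70),(70,85),(85,99)):
    m=(Q[...,0]>lo)&(Q[...,0]<hi)&(abs(Q[...,1])<12)&(X[...,2]<.16);print(lo,hi,m.sum(),np.median(X[m][:,2]).round(4))
```

```text
t 10.1 pos [0.447  0.2941 0.3582] xang 149.11 F [-3.5  1.8  4.1] M [ 0.06  0.23 -0.04] open 0.0139 q [ 0.49 -0.02  1.73  0.    1.43 -0.55]
-99 -70 1123 0.1436
30 50 1481 0.1454
50 70 1584 0.1455
70 85 1223 0.1458
85 99 1202 0.1462
```

View pics/w4.png

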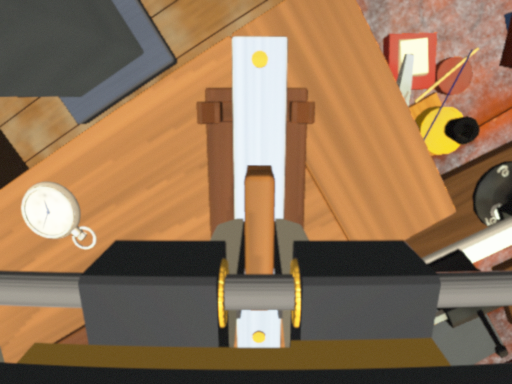

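The bar sits between the cheeks (columns 205–307) with its top at about 0.145 m, so it is seated. I release it.

drive_tool(moves=[14, 0, 0, -0.7, 0, 0, 0, 18, 0, 0, 0, 0, 0, 0, 30, 0, 0, 0, 0, 0, 0, 45, 0, 0, 0, 0, 0, 0, 45, 0, 0, 0, 0, 0, 0, 45, 0, 0, 0, 0, 0, 0])

```text
t: 10.75
tool_pos: [0.447, 0.2938, 0.3581]
orientation: [-0.837, -3.028, 0.0]
force: [-1.2, -0.3, 0.0]
opening: 0.0432
gripper_force: 0.0
```

drive_tool(moves=[45, 0, 0, -15, 0, 0, 0, 45, 0, 0, -25, 0, 0, 0, 45, 0, 0, -30, 0, 0, 0, 45, 0, 0, -20, 0, 0, 0, 45, 0, 0, 0, 0, 0, 0])

```text
t: 11.25
tool_pos: [0.4476, 0.2942, 0.4534]
orientation: [0.835, 3.023, 0.008]
force: [-0.1, 1.0, 0.8]
opening: 0.045
gripper_force: 0.0
```

Run:
```python
from h import *
s,R=st()
c=grab('wrist');X=cloud(c)
T=s['tool_pos'];Q=(X-T)@R*1000
for lo,hi in((-99,-70),(30,50),(50,70),(70,85),(85,99)):
    m=(Q[...,0]>lo)&(Q[...,0]<hi)&(abs(Q[...,1])<12)&(X[...,2]<.16);print(lo,hi,m.sum(),np.median(X[m][:,2]).round(4))
c=grab('top');X=cloud(c)
rect(X,225,345,90,215,.149,.157,'front?')
rect(X,225,345,90,160,.161,.17,'cover')
P=X[90:215,225:345];m=(abs(P[...,1]-0.066)<.05)
for x in np.arange(.50,.68,.006):
    k=m&(abs(P[...,0]-x)<.003);print(round(x,3),k.sum(),np.percentile(P[k][:,2],[10,50,90]).round(3) if k.sum() else '')
cv2.imwrite('pics/t3.png',cv2.resize(c['color'][100:280,130:350,::-1],None,fx=3,fy=3,interpolation=cv2.INTER_CUBIC))
```

```text
t 11.25 pos [0.4476 0.2942 0.4534] xang 149.1 F [-0.1  1.   0.8] M [ 0.07 -0.12  0.01] open 0.045 q [ 0.49 -0.06  1.6  -0.    1.6  -0.55]
-99 -70 488 0.144
30 50 540 0.1438
50 70 689 0.1438
70 85 519 0.1439
85 99 508 0.1441
front? 566 c [0.5413 0.0632] wh [0.1154 0.1524] a 1.25 med [0.533  0.0604 0.1534]
cover 1779 c [0.615  0.0664] wh [0.0856 0.1376] a 2.31 med [0.626  0.0669 0.1647]
0.5 112 [0.101 0.122 0.125]
0.506 106 [0.101 0.12  0.124]
0.512 142 [0.101 0.119 0.124]
0.518 152 [0.102 0.122 0.124]
0.524 236 [0.119 0.125 0.152]
0.53 208 [0.105 0.153 0.156]
0.536 74 [0.101 0.153 0.156]
0.542 73 [0.131 0.133 0.135]
0.548 133 [0.13  0.132 0.135]
0.554 123 [0.13  0.133 0.135]
0.56 129 [0.13  0.132 0.135]
0.566 127 [0.131 0.133 0.135]
0.572 122 [0.131 0.133 0.135]
0.578 126 [0.13  0.133 0.135]
0.584 123 [0.131 0.133 0.135]
0.59 130 [0.13  0.133 0.135]
0.596 176 [0.131 0.134 0.165]
0.602 261 [0.131 0.16  0.166]
0.608 175 [0.132 0.164 0.167]
0.614 129 [0.163 0.165 0.167]
0.62 131 [0.163 0.165 0.167]
0.626 129 [0.163 0.165 0.167]
0.632 125 [0.162 0.165 0.167]
0.638 123 [0.163 0.165 0.167]
0.644 135 [0.163 0.165 0.167]
0.65 123 [0.163 0.165 0.167]
0.656 84 [0.162 0.165 0.167]
0.662 0 
0.668 0 
0.674 0 
0.68 1 [0.097 0.097 0.097]
```

View pics/t3.png

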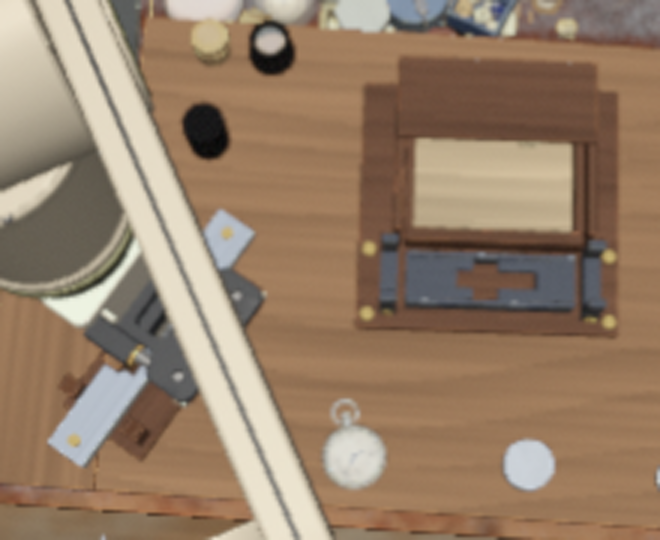

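The bar lies level in the rest and the panel's top edge is at about x 0.532. I go above the drawer front.

drive_tool(moves=[40, 0, 0, 0, 0, 0, 8.15, 40, 0, 0, 0, 0, 0, 8.15, 40, 0, 0, 0, 0, 0, 8.15, 40, 0, 0, 0, 0, 0, 8.15, 40, 0, 0, 0, 0, 0, 8.15, 40, 0, 0, 0, 0, 0, 8.15, 40, 0, 0, 0, 0, 0, 8.15, 40, 0, 0, 0, 0, 0, 0])

```text
t: 12.15
tool_pos: [0.4467, 0.2937, 0.4466]
orientation: [-2.183, -2.258, 0.004]
force: [-1.2, -1.0, 0.1]
opening: 0.0401
gripper_force: 0.0
```

drive_tool(moves=[40, -39, 12.7, 0, 0, 0, 0, 40, -39, 12.7, 0, 0, 0, 0, 40, -39, 12.7, 0, 0, 0, 0, 40, -39, 12.7, 0, 0, 0, 0, 40, -39, 12.7, 0, 0, 0, 0, 40, -39, 12.7, 0, 0, 0, 0, 40, 0, 0, 0, 0, 0, 0, 40, 0, 0, 0, 0, 0, 0])

```text
t: 12.95
tool_pos: [0.5315, 0.062, 0.4472]
orientation: [-2.179, -2.261, 0.002]
force: [0.8, 0.6, 0.9]
opening: 0.0397
gripper_force: 0.0
```

Run:
```python
from h import *
s,R=st()
c=grab('wrist');X=cloud(c);T=s['tool_pos'];Q=(X-T)@R*1000
m=(X[...,2]>.149)&(X[...,2]<.1575)&(abs(Q[...,1])<25)&(Q[...,0]<58)&(Q[...,0]>-62)
for lo in range(-60,60,10):
    k=m&(Q[...,0]>=lo)&(Q[...,0]<lo+10)
    if k.sum()>5: print(lo,k.sum(),np.percentile(Q[k][:,1],[3,50,97]).round(1),np.median(X[k][:,2]).round(4))
cv2.imwrite('pics/w5.png',c['color'][:,:,::-1])
```

```text
t 12.95 pos [0.5315 0.062  0.4472] xang 92.11 F [0.8 0.6 0.9] M [-0.03 -0.13 -0.03] open 0.0397 q [ 0.02 -0.06  1.61  0.    1.6  -0.02]
-60 280 [-6.6  6.6 23.3] 0.1523
-50 108 [-6.5 -2.6  1.3] 0.1538
-40 111 [-6.5 -2.2  1.2] 0.1537
-30 119 [-7.3 -3.   1.2] 0.1537
-20 126 [-7.2 -3.   1.2] 0.1536
-10 125 [-7.2 -3.   1.2] 0.1538
0 140 [-7.1 -2.5  2. ] 0.1538
10 148 [-7.5 -2.9  2. ] 0.1538
20 145 [-7.  -2.1  2. ] 0.1536
30 153 [-6.9 -2.9  2. ] 0.1537
40 143 [-6.9 -2.1  2. ] 0.1536
50 158 [-6.8 -1.2 20.4] 0.1534
```

View pics/w5.png

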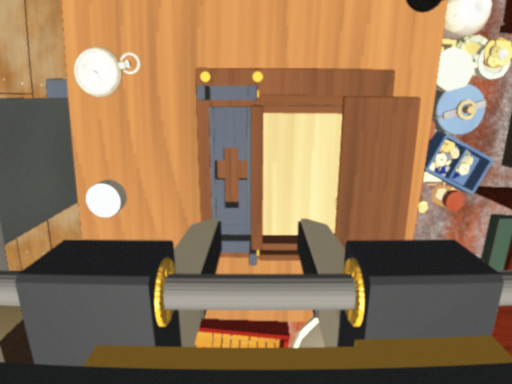

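The panel's top edge runs along column ~256 between the fingers, 2.6 mm toward −y in the tool frame. I correct for that and descend.

drive_tool(moves=[40, 0, -2.6, 15, 0, 0, 0, 40, 0, 0, 25, 0, 0, 0, 40, 0, 0, 25, 0, 0, 0, 40, 0, 0, 20, 0, 0, 0, 40, 0, 0, 15, 0, 0, 0, 40, 0, 0, 13, 0, 0, 0, 40, 0, 0, 8, 0, 0, 0, 40, 0, 0, 0, 0, 0, 0])

```text
t: 13.8
tool_pos: [0.5286, 0.0629, 0.3262]
orientation: [-2.18, -2.261, 0.002]
force: [-0.6, -0.3, -0.6]
opening: 0.0406
gripper_force: 0.0
```

drive_tool(moves=[0, 0, 0, 0, 0, 0, 0, 0, 0, 0, 0, 0, 0, 0, 0, 0, 0, 0, 0, 0, 0, 0, 0, 0, 0, 0, 0, 0, 0, 0, 0, 0, 0, 0, 0, 0, 0, 0, 0, 0, 0, 0], grip_force=20)

```text
t: 14.4
tool_pos: [0.5289, 0.0626, 0.3277]
orientation: [2.181, 2.261, 0.0]
force: [-2.4, -0.2, 5.9]
opening: 0.01
gripper_force: 20.0
```

drive_tool(moves=[0, 0, -5, 0, 0, 0, 0, 0, 0, -10, 0, 0, 0, 0, 0, 0, -12, 0, 0, 0, 0, 0, 0, -12, 0, 0, 0, 0, 0, 0, -12, 0, 0, 0, 0, 0, 0, -8, 0, 0, 0, 0, 0, 0, -5, 0, 0, 0, 0, 0, 0, 0, 0, 0, 0])

```text
invalid input at $.moves: expected a multiple of 7 numbers
```

drive_tool(moves=[0, 0, -3, 0, 0, 0, 0, 0, 0, -3, 0, 0, 0, 0, 0, 0, 0, 0, 0, 0, 0])

```text
t: 14.7
tool_pos: [0.5228, 0.0624, 0.3277]
orientation: [2.181, 2.26, 0.001]
force: [-0.6, -1.0, 4.2]
opening: 0.0099
gripper_force: 20.0
```

drive_tool(moves=[0, 0, -6, 0, 0, 0, 0, 0, 0, -10, 0, 0, 0, 0, 0, 0, -12, 0, 0, 0, 0, 0, 0, -12, 0, 0, 0, 0, 0, 0, -10, 0, 0, 0, 0, 0, 0, -8, 0, 0, 0, 0, 0, 0, -4, 0, 0, 0, 0, 0, 0, 0, 0, 0, 0, 0])

```text
t: 15.5
tool_pos: [0.4601, 0.0603, 0.3277]
orientation: [2.181, 2.261, 0.001]
force: [-1.4, 0.1, 7.7]
opening: 0.0098
gripper_force: 20.0
```

drive_tool(moves=[0, 0, -1.5, 0, 0, 0, 0, 0, 0, -1, 0, 0, 0, 0, 0, 0, 0, 0, 0, 0, 0])

```text
t: 15.8
tool_pos: [0.4585, 0.0603, 0.3277]
orientation: [2.18, 2.26, 0.003]
force: [4.2, 1.4, 3.9]
opening: 0.01
gripper_force: 20.0
```

drive_tool(moves=[0, 0, -1, 0, 0, 0, 0, 0, 0, 0, 0, 0, 0, 0])

```text
t: 16.0
tool_pos: [0.4581, 0.0602, 0.3278]
orientation: [2.18, 2.259, 0.005]
force: [10.5, 1.4, 0.4]
opening: 0.0101
gripper_force: 20.0
```

drive_tool(moves=[10, 0, 0.8, 0, 0, 0, 0, 14, 0, 0, 0, 0, 0, 0, 25, 0, 0, 0, 0, 0, 0, 36, 0, 0, 0, 0, 0, 0, 36, 0, 0, 0, 0, 0, 0, 36, 0, 0, 0, 0, 0, 0])

```text
t: 16.6
tool_pos: [0.4581, 0.0601, 0.3269]
orientation: [-2.181, -2.26, 0.001]
force: [-0.5, 0.3, 0.7]
opening: 0.0354
gripper_force: 0.0
```

drive_tool(moves=[36, 0, 0, -10, 0, 0, 0, 36, 0, 0, -25, 0, 0, 0, 36, 0, 0, -35, 0, 0, 0, 36, 0, 0, -35, 0, 0, 0, 36, 0, 0, -15, 0, 0, 0, 36, 0, 0, 0, 0, 0, 0])

```text
t: 17.2
tool_pos: [0.4588, 0.0602, 0.4503]
orientation: [2.179, 2.258, 0.006]
force: [0.9, -0.0, -0.2]
opening: 0.0359
gripper_force: 0.0
```

Run:
```python
from h import *
s,R=st()
c=grab('top');c2=grab('wrist');X=cloud(c2);T=s['tool_pos'];Q=(X-T)@R*1000
m=(X[...,2]>.149)&(X[...,2]<.1575)&(abs(Q[...,1])<20)&(abs(Q[...,0])<55)
print('panel tool y',np.percentile(Q[m][:,1],[3,50,97]).round(1),'world x',np.median(X[m][:,0]))
X=cloud(c)
rect(X,185,212,130,160,0.11,0.15,'jar');rect(X,232,262,230,268,0.096,0.12,'watch');rect(X,295,318,243,268,0.096,0.12,'tin');rect(X,345,370,248,272,0.096,0.12,'dial')
cv2.imwrite('pics/t4.png',cv2.resize(c['color'][100:280,130:350,::-1],None,fx=3,fy=3,interpolation=cv2.INTER_CUBIC))
```

```text
t 17.2 pos [0.4588 0.0602 0.4503] xang 92.05 F [ 0.9 -0.  -0.2] M [-0.04 -0.07 -0.  ] open 0.0359 q [ 0.02 -0.27  1.78  0.    1.62 -0.02]
panel tool y [-6.8 -1.8  2.4] world x 0.4582213069489258
jar 208 c [0.6047 0.2735] wh [0.0308 0.0305] a 85.38 med [0.6017 0.2725 0.137 ]
watch 406 c [0.3894 0.1528] wh [0.0569 0.0668] a 89.02 med [0.3797 0.1511 0.1027]
tin 220 c [0.3792 0.0251] wh [0.0402 0.035 ] a 82.07 med [0.3791 0.0293 0.1107]
dial 230 c [ 0.3778 -0.0813] wh [0.0341 0.035 ] a 3.05 med [ 0.3772 -0.0811  0.0996]
```

View pics/t4.png

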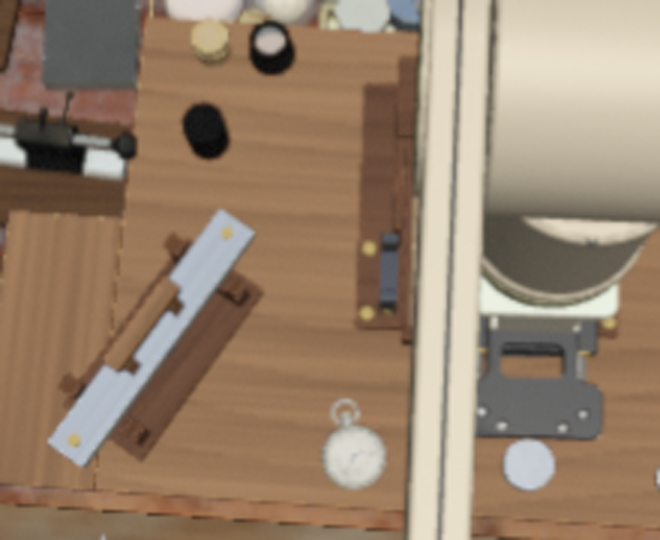

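The picture shows the bar in both notches with its handle up (about (150,335)). The drawer is against its end stop and the bystanders have not moved, so I hand in.

```bash
python3 -c "
from plant import robot
print(robot.close_job())"
```

```text
the job is handed in; nothing more can be done
None
```

The bar came free about 15 mm along and now lies level in both rest notches, handle up; the drawer is fully open at its stop, the loose things are where they were, and the job was handed in at about 17 s, with no verdict returned.

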